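# Lock the orange reamer into the citrus press

## Robot

A 6-joint arm with a two-finger parallel gripper is mounted at the origin on a cart in front of the work surface, level with it; the furniture and walls round the work are solid. World frame = base frame: x ahead of the robot, y to its left, z up, the work surface at z = 0. Lengths are in m, angles in rad, forces in N, time in s.
With the tool pointing down it reaches from about 0.275 to 0.875 m from the base axis. Payload 12.5 kg.
Tool frame: the origin (TCP) lies on the centre line of the jaws, within the pads' length; the fingertips stand 19 mm ahead of it and the grasp point (between the pads) is the TCP; z points along the fingers, y is the line along which they close (so a half turn about z gives the same grasp; the last joint's range is limited). The gripper opens to 85 mm and grips with 20 to 120 N. Pads are 22 mm wide; open, the fingers measure 114 mm over their backs; the gripper's body (76 mm by 85 mm) begins 54 mm behind the grasp point. The pads swing forward as they close: fully open they stand 13 mm farther back than shut.
Start: joints at [1.044, 0.351, 1.652, -0, 1.139, -0.085], TCP at [0.235, 0.497, 0.25] pointing down, gripper open.
Joint ranges: [-2.75, 2.75], [-0.79, 2.1], [0.01, 2.65], [-1.57, 4.71], [0.07, 3.14], [-2.87, 2.87]. Speed limits (rad/s): [2.22, 2.22, 2.79, 3.14, 3.14, 3.14].

## Interface

Orientations are given as a unit quaternion [x, y, z, w].
In Python, from rig import arm gives the robot as it stands. The module is installed in compiled form; this text tells all that it offers.
- The arm moves only by the tool arm_command, never from a script. Its argument "targets" is a list that holds one entry, the list of rows, each a list of 5 numbers: the opening, from 0 (shut) to 1 (fully open), then the shift along the tool's x, y, z in units of 50 mm (1.0 is 50 mm), then the turn about the tool's z in units of 6 degrees (1.0 is 6 degrees). In form: [[[grip, tx, ty, tz, turn], ...]]. A call has 1 to 10 rows; each row is the pose to reach, as a shift and turn from the pose commanded when the call began, along the tool's axes at that moment; what a row does not reach only later rows make up. A row lasts 1/10 s, in which the tool goes at most 50 mm and 8.59 degrees, less where a joint would pass 70% of its speed; a pose out of reach is approached as far as the arm can. A call with a gripper value outside its range is refused whole. The fingers move at their own pace and stop on an object; "squeeze" is the grip in N (left out, the last holds). Time passes only in rows, so rows that repeat a pose let the fingers close. It gives the time, the measured TCP pose, the force, the opening and the grip force at its end, in the units of the state.
- arm.state(): the state, without advancing time (a new reading comes with each control period).
- arm.read_camera(name): name is "scene" or "top" or "wrist"; returns (picture, depth): 480x640x3 uint8, red, green, blue; 480x640 float32, m along the optical axis (not along the pixel's ray), 0 where there is no reading.
- arm.camera_model(name): a dict with "camera_matrix" (3x3 intrinsics, pixels), "D" ([k1, k2, p1, p2, k3] as OpenCV has them; the pictures are not rectified), "view" (4x4, takes a point from world to camera coordinates); the wrist camera has in their place "mount" (4x4, takes a point from camera to tool coordinates, whose origin is the TCP and whose axes are the flange's). Camera axes: x right, y down, z forward; pixel columns grow to the right and rows downward; lengths in m; the calibration is good to about 2 mm. A picture is of the moment at which its call begins: read the wrist's pose just before it. camera_model takes no time and is no camera call.
- arm.close_job(): hands the job in; it is judged then, once.
Trained networks look in the newest picture that a camera, given by its name, has taken for a name from the list of things; names that differ only in an ending like _2 or _b are one class to them, and where a whole thing is asked for, a point or a joint stands for the part that bears it (a point fixed in the world has none). Each returns a list of dicts, best first, with "confidence" (0 to 1); they miss things now and then, are a little off and sometimes report something else, mostly with a low value. They report only what shows in the picture. A call takes as long as a camera call. They do not tell look-alikes from the thing itself.
- arm.recognise(camera, thing): "location" ([column, row] as shares, 0 to 1, of the picture: columns of its width, rows of its height, amid what is visible of it).
- arm.trace(camera, thing): "mask" (480x640 bool, what is visible of it) and "location" ([column, row] as shares, 0 to 1, of the picture: columns of its width, rows of its height, amid what is visible of it).
The state is a dict: "clock": time; "joint_pos": joint angles; "qd": joint speeds; "tau": joint torques, N m; "position": TCP position; "tool_rot": TCP orientation; "ft_force": force on the tool from outside, world axes, zero at the start; "wrist_torque": the same for the moment, N m; "grip_width": opening from 0.0 (shut) to 1.0 (fully open); "grasp_force": force on a finger pad.
Only numpy, scipy, OpenCV 4.12 (cv2) and the standard library are available. Lean on these libraries where they do the work, as an engineer would, in place of code of your own. Each camera call takes 0.05 s, during which the arm holds its last target. There are 200 camera calls.

## Task

Take the big orange reamer out of the holder, set its tapered shank upright in the steel taper sleeve on top of the citrus press, and tap or press it down until it locks, that is until the red lock ring round the sleeve has gone down flush with the black drive nose. Push firmly but never harder than 25 N, and let go at the end; leave the green reamer, the salt mill and the measuring cup where they are.

Things in the scene. Friction and masses are not known exactly. Their poses are not given: they have to be found in the camera images.
- orange_reamer: Big orange ribbed citrus reamer, 97 mm tall, 0.15 to 0.25 kg, loose, upright in a holder hole. Origin: centre of the shank's lower end, z up. Steel shank z=0 to 45 mm, tapering 4 degrees a side (diameter 21 mm at the tip, 27 at z=45); skirt 50 mm in diameter at z=47 to 51; straight ribbed body 48 mm in diameter at z=51 to 82, to be gripped from above; dome above.
- green_reamer: Smaller green reamer of the same height and shank, body 36 mm in diameter, in the other hole of the holder; stays there. Origin as for the orange one.
- holder: Grey block, 190 x 80 x 50 mm, fixed, with two through holes of 30 mm diameter, 50 mm to either side of its centre along its x axis; which reamer is in which hole varies. The reamers hang by their skirts, shank tips 3 mm above the table. Origin: centre of the underside.
- citrus_press: White round motor base of a citrus press without its bowl, 128 mm in diameter, fixed to the table, red switch at the front. Origin: centre of the underside; z up. Steel trim ring on top at z=74 mm. The black drive nose (55 mm in diameter) stands in its middle; its rim is at z=94 to 110 mm, different each time.
- sleeve_mouth (a point): Centre of the mouth of the steel taper sleeve in the middle of the nose. Mouth 26 mm wide, 4 degree taper like the shank, open below; 94 to 131 mm above the table. The sleeve slides down inside the red ring against about 8 N, starting 2 to 18 mm from its stop (not measured), and stays where left. A shank wedges in it, its tip 37 to 41 mm below this point.
- drive_nose (a joint): How far the nose, with ring and sleeve, sinks on its stiff bearing spring under load, m: 20 N per mm; 0.0001 m under its own weight, 0.0002 with the reamer. 0.0015 means the bearing is overloaded (about 26 N of push).
- mill: Salt mill, clear with grey cap, 44 mm in diameter, 90 mm tall, standing at the left near the robot; bystander. Origin: centre of its underside.
- measuring_cup: Stainless measuring cup with handle, 78 x 111 x 79 mm, standing behind the holder; bystander. Origin: centre of its underside.
- orange_reamer_crown (a point): Centre of the flat crown (18 mm in diameter) on top of the orange reamer's dome, 97 mm above the reamer's origin: the place to tap.
- lock_ring (a joint): How far the red lock ring round the sleeve has gone down, m: 0 at the start (3 mm proud of the nose's black rim), 0.003 = locked on its stop, flush. The sleeve, once on its own stop, carries the ring down; that takes about 13 to 15 N (damping 60 N s/m). The ring stays where it is left; on its stop the resistance rises steeply.
Not all that is in view belongs to the job. Several things have the shape of the orange_reamer; the one meant has the colours described above.

How it is judged:
On the way, in this order (a step that is already met when the one before it is completed fails the run):
1. the orange reamer is lifted clear of the holder (shank tip more than 60 mm above the table) (height (world z) of orange_reamer above 0.06 m), for 0.1 s.
2. its shank stands in the sleeve (tip at least 34 mm below the mouth, within 6 mm of its axis) while the lock ring is not yet driven (less than 1 mm down) (horizontal distance between orange_reamer and sleeve_mouth below 0.006 m and z of orange_reamer in the frame of sleeve_mouth below -0.034 m and value of joint lock_ring below 0.001 m), for 0.05 s.
3. the lock ring has been driven flush (at least 2.5 mm down) with the shank in the sleeve (value of joint lock_ring above 0.0025 m and z of orange_reamer in the frame of sleeve_mouth below -0.034 m), for 0.1 s.
At the end, for the whole second after the job is handed in: The orange reamer stands upright (within 0.06 rad) and at rest in the sleeve, its tip at least 34 mm below the mouth and within 4 mm of its axis; the lock ring is flush (at least 2.5 of its 3 mm down); the green reamer, the mill and the measuring cup are within 20 mm of where they stood (all of step 3 and horizontal distance between orange_reamer and sleeve_mouth below 0.004 m and angle between orange_reamer's own z axis and vertical below 0.06 rad and linear speed of orange_reamer below 0.01 m/s and distance of each of green_reamer, mill, measuring_cup from where it was at the start of the episode below 0.02 m); the robot touches nothing.
It fails at once if the drive's bearing is overloaded (nose sunk more than 1.5 mm, about 26 N of push) (value of joint drive_nose above 0.0015 m).
It fails at once if the green reamer, the mill or the measuring cup is moved more than 20 mm (distance of any of green_reamer, mill, measuring_cup from where it was at the start of the episode above 0.02 m).
It also fails if it takes over 58 s, if anything falls off the work surface, if the arm or the gripper's body presses on something with over 40 N, if the wrist force passes 120 N, or if a joint passes its speed limit or range.

## Working session

There is one attempt and no reset: what is moved stays moved. The work goes in short steps, Python scripts to look and compute and a tool call to move; the robot and the scene stay as the last step left them, time stands still between calls to the robot, and variables do not carry over. Pictures are saved under pics/ and viewed, at most 10 in all, crops included, and the job is handed in when it is done.

Besides the shell and the picture viewer there is one more tool, called by a JSON object that holds its "fn" and its "kwargs". arm_command: Moves the arm, as the interface text tells. Its arguments: {"type":"object","properties":{"targets":{"type":"array"},"squeeze":{"type":"number"}},"required":["targets"]}

```bash
mkdir -p pics; cat > h.py <<'E'
import numpy as np, cv2
from scipy.spatial.transform import Rotation as R
from rig import arm
def cam(name):
    m=arm.camera_model(name)
    K=np.array(m["camera_matrix"]);D=np.array(m["D"])
    if "view" in m: T=np.linalg.inv(np.array(m["view"]))
    else:
        s=arm.state();W=np.eye(4);W[:3,:3]=R.from_quat(s["tool_rot"]).as_matrix();W[:3,3]=s["position"]
        T=W@np.array(m["mount"])
    return K,D,T
def pts(c,px,d):
    K,D,T=c
    u=cv2.undistortPoints(np.float64(px).reshape(-1,1,2),K,D).reshape(-1,2)
    d=np.asarray(d,float).reshape(-1,1)
    return np.hstack([u*d,d])@T[:3,:3].T+T[:3,3]
def cloud(c,dep,mask):
    v,u=np.nonzero(mask&(dep>0))
    return pts(c,np.c_[u,v],dep[v,u]),np.c_[u,v]
def save(n,im): cv2.imwrite("pics/"+n,im[...,::-1])
E
python3 - <<'E'
from h import *
for n in ("scene","top"):
    c=cam(n);im,d=arm.read_camera(n);save(n+"0.png",im);np.save(n+"d.npy",d);np.save(n+"i.npy",im)
    print(n,c[2].round(3).tolist(),c[0].round(1).tolist())
    for t in ("orange_reamer","green_reamer","holder","citrus_press","mill","measuring_cup"):
        for r in arm.trace(n,t):
            p,_=cloud(c,d,r["mask"])
            print(t,round(r["confidence"],2),(np.array(r["location"])*[640,480]).round(),np.median(p,0).round(3) if len(p) else None,np.percentile(p,[1,99],axis=0).round(3).tolist() if len(p) else None, np.median(im[r["mask"]],0))
s=arm.state();print(s["clock"],s["position"],s["tool_rot"],s["ft_force"])
E
```

```text
scene [[0.878, -0.306, 0.367, 0.161], [-0.478, -0.561, 0.676, -0.38], [-0.001, -0.769, -0.639, 0.696], [0.0, 0.0, 0.0, 1.0]] [[491.1, 0.0, 322.3], [0.0, 491.1, 237.6], [0.0, 0.0, 1.0]]
orange_reamer 0.92 [396. 285.] [0.565 0.094 0.086] [[0.552, 0.081, 0.052], [0.591, 0.121, 0.102]] [143.  73.   0.]
orange_reamer 0.85 [460. 283.] [0.679 0.055 0.075] [[0.665, 0.04, 0.0], [0.756, 0.138, 0.099]] [132.  76.  91.]
orange_reamer 0.75 [278. 277.] [0.396 0.218 0.076] [[0.378, 0.206, 0.003], [0.422, 0.243, 0.099]] [136.   77.   93.5]
green_reamer 0.84 [351. 309.] [0.469 0.085 0.076] [[0.453, 0.071, 0.052], [0.498, 0.114, 0.102]] [ 9. 92. 37.]
holder 0.79 [371. 317.] [0.511 0.07  0.049] [[0.428, 0.05, 0.001], [0.621, 0.138, 0.053]] [97. 96. 96.]
citrus_press 0.69 [331. 235.] [0.542 0.294 0.055] [[0.505, 0.27, 0.003], [0.62, 0.38, 0.076]] [125. 125. 120.]
mill 0.63 [395. 282.] [0.566 0.093 0.085] [[0.552, 0.081, 0.052], [0.594, 0.121, 0.102]] [142.  74.   0.]
mill 0.55 [204. 267.] [0.287 0.332 0.049] [[0.269, 0.324, -0.001], [0.316, 0.383, 0.09]] [122. 119. 112.]
measuring_cup 0.94 [439. 237.] [
[... 695 characters left out ...]
 [19. 84. 31.]
citrus_press 0.91 [258. 246.] [0.552 0.33  0.072] [[0.506, 0.275, 0.009], [0.623, 0.391, 0.078]] [126. 124. 114.]
mill 0.84 [249. 377.] [0.293 0.344 0.082] [[0.272, 0.328, 0.028], [0.312, 0.365, 0.091]] [109. 101.  90.]
mill 0.38 [325. 137.] [0.768 0.198 0.031] [[0.717, 0.164, 0.0], [0.789, 0.234, 0.081]] [82.  75.5 67. ]
measuring_cup 0.76 [324. 135.] [0.767 0.198 0.033] [[0.714, 0.163, 0.0], [0.79, 0.237, 0.081]] [85. 79. 69.]
measuring_cup 0.4 [250. 378.] [0.293 0.344 0.082] [[0.272, 0.328, 0.026], [0.312, 0.365, 0.091]] [109. 102.  91.]
0.7 [0.23511924 0.49721113 0.25030957] [2.19084926e-01 9.75705793e-01 3.07925836e-05 1.13035803e-05] [-0.00098549 -0.06066108 -0.29456251]
```

View pics/top0.png

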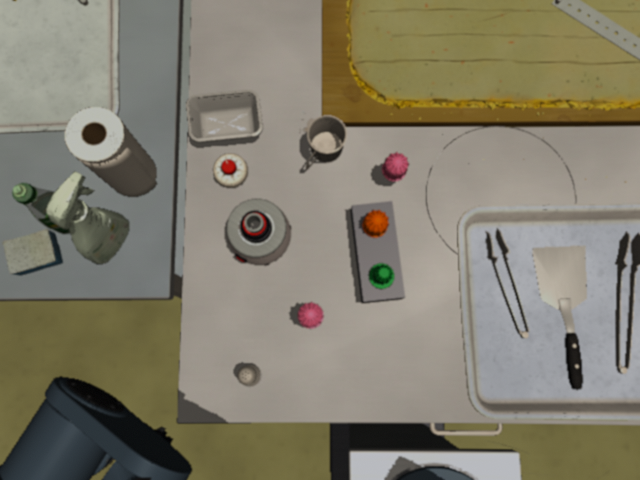

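View pics/scene0.png

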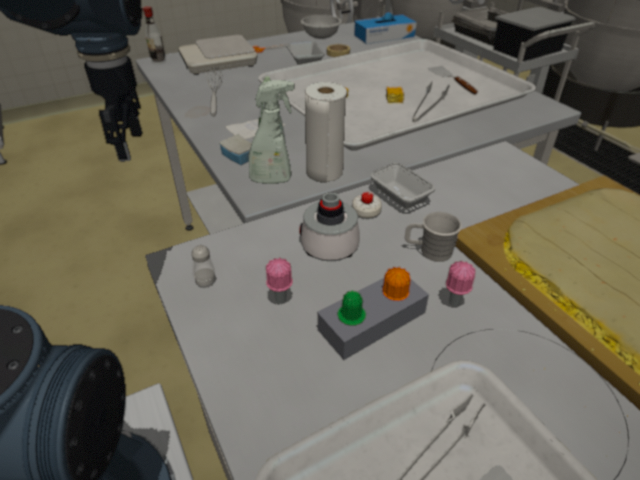

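```bash
python3 - <<'E'
from h import *
# crown / body fit from the top and scene clouds (upright circle fits)
for n in ("top","scene"):
    c=cam(n);d=np.load(n+"d.npy");m=np.ones(d.shape,bool);p,px=cloud(c,d,m)
    for nm,(x,y) in dict(orange=(.573,.106),green=(.475,.097)).items():
        q=p[np.hypot(p[:,0]-x,p[:,1]-y)<.035]; print(n,nm,"topz",np.percentile(q[:,2],99.5).round(4))
        t=q[q[:,2]>.0985]; print(" crown",t.mean(0).round(4),len(t), (t[:,:2].max(0)+t[:,:2].min(0))/2)
    q=p[(np.hypot(p[:,0]-.561,p[:,1]-.332)<.06)]
    print(np.histogram(q[:,2],bins=np.arange(.06,.14,.004)))
    for a,b in ((.078,.09),(.09,.1),(.1,.106),(.106,.112),(.112,.135)):
        t=q[(q[:,2]>a)&(q[:,2]<b)]
        if len(t)>5: print(a,b,len(t),np.percentile(t,[1,50,99],axis=0).round(4).tolist())
    top=q[(q[:,2]>.068)&(q[:,2]<.08)];print("trim",(top.max(0)+top.min(0))/2, top.max(0)-top.min(0))
E
```

```text
top orange topz 0.1034
 crown [0.5761 0.1058 0.1004] 117 [0.5753083  0.10664258]
top green topz 0.1022
 crown [0.4757 0.0962 0.1003] 89 [0.47673905 0.09614047]
(array([  31,   74,  499, 1091,  189,   18,   43,   48,   31,   44,  146,
        155,   53,   12,   67,   77,    4,    0,    0,    0]), array([0.06 , 0.064, 0.068, 0.072, 0.076, 0.08 , 0.084, 0.088, 0.092,
       0.096, 0.1  , 0.104, 0.108, 0.112, 0.116, 0.12 , 0.124, 0.128,
       0.132, 0.136, 0.14 ]))
0.078 0.09 120 [[0.5142, 0.288, 0.078], [0.5487, 0.3296, 0.086], [0.6133, 0.3746, 0.0898]]
0.09 0.1 95 [[0.5409, 0.3087, 0.09], [0.555, 0.3326, 0.0955], [0.5923, 0.3607, 0.0997]]
0.1 0.106 250 [[0.542, 0.3114, 0.1003], [0.5642, 0.3355, 0.1036], [0.5942, 0.3618, 0.1059]]
0.106 0.112 104 [[0.5469, 0.3112, 0.106], [0.5638, 0.3341, 0.1081], [0.5921, 0.3571, 0.1112]]
0.112 0.135 160 [[0.551, 0.3192, 0.1132], [0.5686, 0.3361, 0.1201], [0.5843, 0.3521, 0.1245]]
trim [0.56563503 0.33533364 0.07395596] [0.10945636 0.11137316 0.01191164]
scene orange topz 0.1022
 crown [0.5737 0.1036 0.1005] 117 [0.57469677 0.10411242]
scene green topz
[... 192 characters left out ...]
06 , 0.064, 0.068, 0.072, 0.076, 0.08 , 0.084, 0.088, 0.092,
       0.096, 0.1  , 0.104, 0.108, 0.112, 0.116, 0.12 , 0.124, 0.128,
       0.132, 0.136, 0.14 ]))
0.078 0.09 154 [[0.538, 0.3026, 0.0781], [0.5545, 0.3107, 0.0852], [0.5932, 0.3441, 0.0899]]
0.09 0.1 112 [[0.5404, 0.3044, 0.0901], [0.5553, 0.3123, 0.095], [0.5878, 0.3488, 0.0998]]
0.1 0.106 130 [[0.5414, 0.3056, 0.1002], [0.5559, 0.3182, 0.1043], [0.5919, 0.3541, 0.106]]
0.106 0.112 114 [[0.5458, 0.3096, 0.106], [0.5647, 0.3231, 0.1082], [0.5898, 0.3489, 0.1118]]
0.112 0.135 168 [[0.5507, 0.3151, 0.1121], [0.5672, 0.3318, 0.1192], [0.5836, 0.3507, 0.1234]]
trim [0.56468398 0.33138353 0.07404306] [0.11030918 0.114425   0.01186662]
```

The top view shows the orange reamer at (375,222), the green one at (382,275), and the press with the sleeve in its middle at (256,227). The two pink reamers, at (310,315) and (396,166), are look-alikes. I'll move above the press and refine the sleeve position with the wrist camera.

{"fn": "arm_command", "kwargs": {"targets": [[[1,-0.7,0,0,0],[1,-1.5,0,0,0],[1,-2.3,0,0,0],[1,-3.1,0,0,0],[1,-4.0,0,0,0],[1,-4.9,0,0,0],[1,-5.8,0,0,0],[1,-6.6,-0.1,0,0],[1,-7.1,-0.1,0,0],[1,-7.4,-0.1,0,0]]]}}

```text
clock: 1.7
position: [0.569, 0.3332, 0.25]
tool_rot: [0.22, 0.976, -0.0, -0.0]
ft_force: [-0.9, 0.5, -0.1]
grip_width: 1.002
grasp_force: 0.0
```

```bash
cat >> h.py <<'E'
def look(tag,xy,r):
    c=cam("wrist");im,d=arm.read_camera("wrist");save(tag+".png",im);np.savez(tag,im=im,d=d,T=c[2])
    p,px=cloud(c,d,np.ones(d.shape,bool));k=np.hypot(p[:,0]-xy[0],p[:,1]-xy[1])<r
    return p[k],px[k],im
def circ(q):
    A=np.c_[2*q,np.ones(len(q))];s=np.linalg.lstsq(A,(q**2).sum(1),rcond=None)[0]
    return s[:2],np.sqrt(s[2]+s[0]**2+s[1]**2)
def tool(dx):
    s=arm.state();return R.from_quat(s["tool_rot"]).inv().apply(np.array(dx)-s["position"])/.05
E
python3 - <<'E'
from h import *
print(np.array(arm.camera_model("wrist")["mount"]).round(3).tolist())
q,px,im=look("w1",(.5675,.335),.06)
s=arm.state();print(s["clock"],s["position"],s["ft_force"])
print(len(q),px.min(0),px.max(0))
h=np.histogram(q[:,2],bins=np.arange(.07,.13,.002));print(list(zip(h[1].round(3),h[0])))
for a,b in ((.07,.077),(.1,.1065),(.1065,.112),(.114,.126)):
    t=q[(q[:,2]>a)&(q[:,2]<b)]
    if len(t)>5:
        hull=cv2.convexHull(np.float32(t[:,:2])).reshape(-1,2)
        print(a,b,len(t),t.mean(0).round(4),circ(hull),t.min(0).round(4),t.max(0).round(4))
E
```

```text
[[-0.0, -0.962, -0.274, 0.069], [1.0, -0.001, 0.001, -0.0], [-0.001, -0.274, 0.962, -0.124], [0.0, 0.0, 0.0, 1.0]]
1.75 [0.56988922 0.33280867 0.24992612] [ 0.45607094 -0.38976846 -0.85199551]
64290 [  0 143] [639 479]
[(np.float64(0.07), np.int64(645)), (np.float64(0.072), np.int64(3578)), (np.float64(0.074), np.int64(5000)), (np.float64(0.076), np.int64(56)), (np.float64(0.078), np.int64(15)), (np.float64(0.08), np.int64(16)), (np.float64(0.082), np.int64(19)), (np.float64(0.084), np.int64(24)), (np.float64(0.086), np.int64(89)), (np.float64(0.088), np.int64(288)), (np.float64(0.09), np.int64(68)), (np.float64(0.092), np.int64(56)), (np.float64(0.094), np.int64(87)), (np.float64(0.096), np.int64(82)), (np.float64(0.098), np.int64(113)), (np.float64(0.1), np.int64(97)), (np.float64(0.102), np.int64(362)), (np.float64(0.104), np.int64(880)), (np.float64(0.106), np.int64(374)), (np.float64(0.108), np.int64(151)), (np.float64(0.11), np.int64(46)), (np.float64(0.112), np.int64(54)), (np.float64(0.114), np.int64(52)), (np.float64(0.116), np.int64(53)), (np.float64(0.118), np.int64(134)), (np.float64(0.12), np.int64(700)), (np.float64(0.122), np.int64(81)), (np.float64(0.124), np.int64(0)), (np.float64(0.126), np.int64(0))]
0.07 0.077 9270 [0.5637 0.3366 0.0739] (array([0.56770555, 0.334627  ]), np.float64(0.05712794816937659)) [0.5109 0.2771 0.07  ] [0.625  0.3918 0.0769]
0.1 0.1065 1386 [0.5646 0.3362 0.1042] (array([0.56789104, 0.33458417]), np.float64(0.0263550978953789)) [0.5412 0.3083 0.1001] [0.5943 0.3609 0.1065]
0.1065 0.112 524 [0.563  0.3367 0.108 ] (array([0.56801682, 0.33439045]), np.float64(0.02109445259391834)) [0.5471 0.3137 0.1065] [0.5881 0.3553 0.112 ]
0.114 0.126 1020 [0.568  0.3344 0.1204] (array([0.568037  , 0.33445996]), np.float64(0.017469928766230356)) [0.5505 0.3168 0.114 ] [0.5853 0.3519 0.1232]
```

View pics/w1.png

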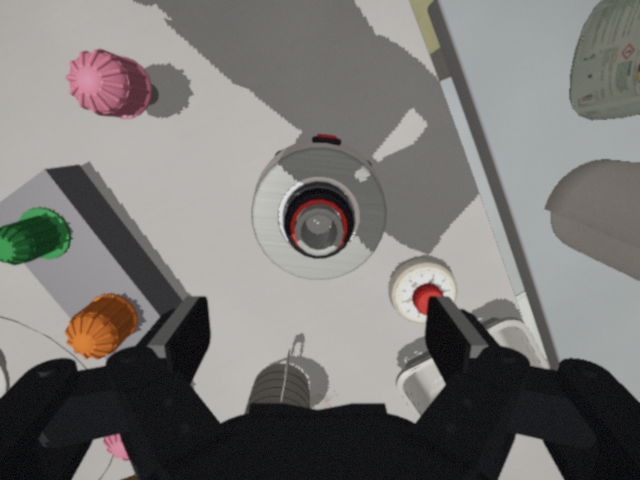

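The wrist view shows the sleeve mouth at (320,228). Its ring fits agree on (0.568, 0.3345), with the mouth at z ≈ 0.121. Next I'll go above the orange reamer.

{"fn": "arm_command", "kwargs": {"targets": [[[1,-0.3,-0.6,0,0],[1,-0.7,-1.4,0.1,0],[1,-1.1,-2.2,0.3,0],[1,-1.5,-3.0,0.5,0],[1,-1.8,-3.6,0.6,0],[1,-2.0,-4.0,0.6,0],[1,-2.05,-4.07,0.6,0],[1,-2.05,-4.07,0.6,0]]]}}

```text
clock: 2.55
position: [0.5729, 0.1072, 0.2206]
tool_rot: [0.219, 0.976, 0.0, 0.0]
ft_force: [-0.2, -0.1, -0.3]
grip_width: 0.999
grasp_force: 0.0
```

```bash
python3 - <<'E'
from h import *
q,px,im=look("w2",(.575,.105),.035)
s=arm.state();print(s["clock"],s["position"],s["ft_force"])
for a,b in ((.047,.052),(.052,.057),(.06,.07),(.07,.083),(.06,.105),(.098,.104)):
    t=q[(q[:,2]>a)&(q[:,2]<b)]
    hull=cv2.convexHull(np.float32(t[:,:2])).reshape(-1,2)
    print(a,b,len(t),t.mean(0).round(4),circ(hull),np.percentile(t[:,2],99))
for p in ([.575,.105,.077],):print(tool(p))
E
```

```text
2.6 [0.57292789 0.10777363 0.22052356] [ 0.05617076 -0.13003984  0.12158781]
0.047 0.052 1992 [0.564  0.1087 0.0503] (array([0.57497941, 0.10500468]), np.float64(0.034896304401415626)) 0.05177650492343076
0.052 0.057 268 [0.5604 0.1132 0.0539] (array([0.57553812, 0.10629698]), np.float64(0.03230348264265415)) 0.05652334026207733
0.06 0.07 119 [0.5593 0.1131 0.0651] (array([0.57568652, 0.10552014]), np.float64(0.023902887400136415)) 0.0699095873423115
0.07 0.083 185 [0.5599 0.1126 0.0765] (array([0.57533137, 0.10556933]), np.float64(0.02362128167704041)) 0.08273876903169056
0.06 0.105 3204 [0.5715 0.1074 0.0933] (array([0.57517446, 0.10570819]), np.float64(0.023614825651055757)) 0.10146257335169767
0.098 0.104 1026 [0.575  0.1059 0.0999] (array([0.57515552, 0.10587247]), np.float64(0.014894681101672922)) 0.10171471185478542
[-0.06080622 -0.03379042  2.87046339]
```

View pics/w2.png

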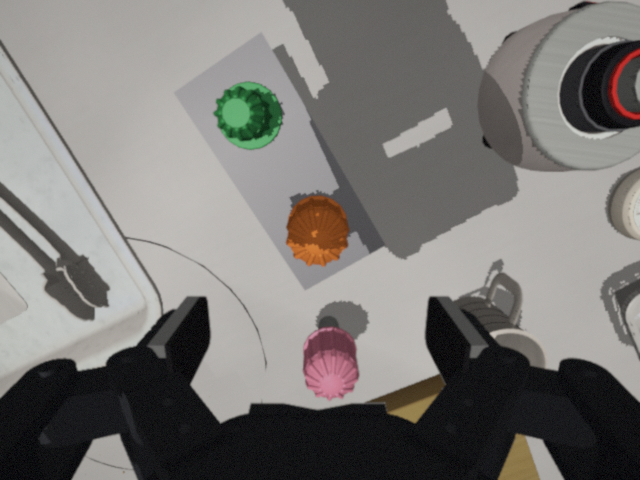

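The orange reamer is at (318,230), centred between the jaws, and its body fits give (0.5752, 0.1057). I'll descend and grip.

{"fn": "arm_command", "kwargs": {"targets": [[[1,-0.06,-0.02,0.5,0],[1,-0.06,-0.02,1.1,0],[1,-0.06,-0.02,1.7,0],[1,-0.06,-0.02,2.2,0],[1,-0.06,-0.02,2.6,0],[1,-0.06,-0.02,2.8,0],[1,-0.06,-0.02,2.85,0],[1,-0.06,-0.02,2.85,0]]]}}

```text
clock: 3.4
position: [0.5756, 0.1051, 0.0782]
tool_rot: [0.219, 0.976, 0.0, 0.0]
ft_force: [-0.0, 1.0, 0.6]
grip_width: 1.002
grasp_force: 0.0
```

{"fn": "arm_command", "kwargs": {"targets": [[[0.5,0,0,0,0],[0.4,0,0,0,0],[0.3,0,0,0,0],[0.3,0,0,0,0],[0.3,0,0,0,0],[0.3,0,0,0,0],[0.3,0,0,0,0],[0.3,0,0,0,0]]], "squeeze": 50}}

```text
clock: 4.2
position: [0.5759, 0.1045, 0.0789]
tool_rot: [0.219, 0.976, 0.0, 0.001]
ft_force: [-1.0, 0.8, 6.8]
grip_width: 0.548
grasp_force: 50.8
```

{"fn": "arm_command", "kwargs": {"targets": [[[0.3,0,0,-0.1,0],[0.3,0,0,-0.3,0],[0.3,0,0,-0.7,0],[0.3,0,0,-1.2,0],[0.3,0,0,-1.7,0],[0.3,0,0,-2.2,0],[0.3,0,0,-2.7,0],[0.3,0,0,-3.0,0],[0.3,0,0,-3.2,0],[0.3,0,0,-3.2,0]]]}}

```text
clock: 5.2
position: [0.5758, 0.1045, 0.2393]
tool_rot: [0.219, 0.976, 0.0, 0.001]
ft_force: [0.7, 0.2, -2.8]
grip_width: 0.545
grasp_force: 51.7
```

```bash
python3 - <<'E'
from h import *
s=arm.state();print(s["clock"],s["position"],s["tool_rot"],s["ft_force"],s["grip_width"],s["grasp_force"])
x,y,z=s["position"]
q,px,im=look("w3",(x,y),.05)
im2,d=arm.read_camera("scene");c=cam("scene")
p,_=cloud(c,d,np.ones(d.shape,bool)&(im2[...,0]*1.>1.5*im2[...,1])&(im2[...,2]<30))
p=p[np.hypot(p[:,0]-x,p[:,1]-y)<.05];print(len(p),p.min(0),p.max(0))
k=(im[px[:,1],px[:,0],0]>1.5*im[px[:,1],px[:,0],1])&(im[px[:,1],px[:,0],2]<40)
t=q[k];print(len(t),np.percentile(t,[1,50,99],axis=0).round(4))
both=np.hstack([im2[140:440:1,200:600],im[180:480,120:520]]);save("m3.png",both)
print(tool([.568,.3345,z]))
E
```

```text
5.2 [0.57577193 0.1045301  0.23925558] [2.19115273e-01 9.75698337e-01 3.58545494e-04 1.06050817e-03] [ 0.7411822   0.16152608 -2.76527954] 0.5449216676892116 51.68912465684116
404 [0.54860455 0.07999451 0.21092261] [0.58786636 0.1292324  0.3323162 ]
14701 [[0.5519 0.0849 0.214 ]
 [0.566  0.1091 0.2544]
 [0.5909 0.1275 0.2615]]
[ 2.09534896  4.09875801 -0.04049726]
```

View pics/m3.png

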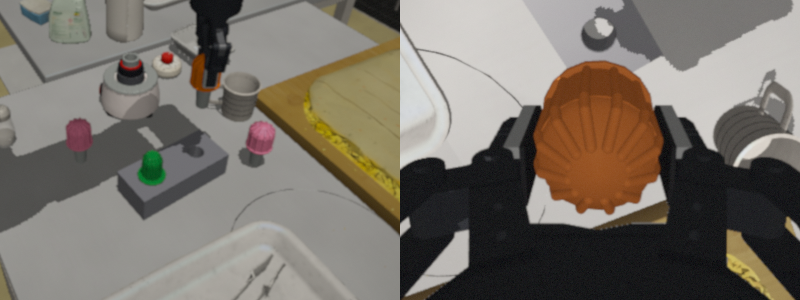

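The orange reamer is clear of the holder and hangs upright in the jaws, with the green one still in its hole. I'll measure its axis relative to the tool.

```bash
python3 - <<'E'
from h import *
f=np.load("w3.npz");d=f["d"];im=f["im"].astype(int)
K,D,_=cam("wrist");p,px=cloud((K,D,f["T"]),d,(im[...,0]>1.5*im[...,1])&(im[...,2]<40))
s=arm.state();print(s["position"])
p=p[np.hypot(*(p[:,:2]-s["position"][:2]).T)<.04]
from scipy.optimize import least_squares
for a,b in ((.258,.263),(.25,.263),(.245,.252)):
    t=p[(p[:,2]>a)&(p[:,2]<b)];hull=cv2.convexHull(np.float32(t[:,:2])).reshape(-1,2);print(a,b,len(t),circ(hull))
# cylinder with tilt on straight body z .219-.244
t=p[(p[:,2]>.219)&(p[:,2]<.244)]
g=lambda v:np.hypot(t[:,0]-v[0]-v[2]*(t[:,2]-.23),t[:,1]-v[1]-v[3]*(t[:,2]-.23))-v[4]
r=least_squares(g,[*s["position"][:2],0,0,.0235],loss="soft_l1",f_scale=.001);print(len(t),r.x.round(4))
E
```

```text
[0.57507748 0.10444402 0.23725101]
0.258 0.263 4287 (array([0.57396365, 0.10227801]), np.float64(0.01666550971338436))
0.25 0.263 9903 (array([0.57386473, 0.1053786 ]), np.float64(0.022521735004021444))
0.245 0.252 2101 (array([0.57393992, 0.10494718]), np.float64(0.023457825533563473))
2405 [ 0.5763  0.104  -0.0021 -0.0017  0.0235]
```

{"fn": "arm_command", "kwargs": {"targets": [[[0.3,0.2,0.4,0,0],[0.3,0.5,1.0,0,0],[0.3,0.9,1.7,0,0],[0.3,1.3,2.5,0,0],[0.3,1.6,3.2,0,0],[0.3,1.9,3.7,0,0],[0.3,2.05,4.0,0,0],[0.3,2.1,4.1,0,0],[0.3,2.1,4.1,0,0],[0.3,2.1,4.1,0,0]]]}}

```text
clock: 6.3
position: [0.5684, 0.3334, 0.2376]
tool_rot: [0.22, 0.976, -0.0, -0.0]
ft_force: [0.3, -1.0, -2.1]
grip_width: 0.543
grasp_force: 51.9
```

```bash
python3 - <<'E'
from h import *
from scipy.optimize import least_squares
s=arm.state();print(s["clock"],s["position"],s["tool_rot"],s["ft_force"])
im,d=arm.read_camera("scene");c=cam("scene");save("s4.png",cv2.resize(im[130:290,230:430],None,fx=3,fy=3))
p,px=cloud(c,d,np.ones(d.shape,bool))
p=p[np.hypot(p[:,0]-.568,p[:,1]-.3345)<.04]
# shank: visible steel cone between mouth and skirt; sleeve outside
for a,b in ((.108,.12),(.165,.2),(.21,.24)):
    t=p[(p[:,2]>a)&(p[:,2]<b)]
    g=lambda v:np.hypot(t[:,0]-v[0],t[:,1]-v[1])-v[2]
    if len(t)>10:
        r=least_squares(g,[.568,.3345,.015],loss="soft_l1",f_scale=.001);print(a,b,len(t),r.x.round(4),t.min(0).round(4),t.max(0).round(4))
print(tool([.568,.3345,.20]))
E
```

```text
6.3 [0.56840897 0.333446   0.23757719] [ 2.19590596e-01  9.75592057e-01 -3.03629423e-04 -1.27523086e-04] [ 0.25188072 -0.99063846 -2.0755995 ]
0.108 0.12 152 [0.5667 0.3312 0.0151] [0.5472 0.309  0.108 ] [0.5857 0.3515 0.1199]
0.165 0.2 171 [0.5671 0.3322 0.011 ] [0.5547 0.3185 0.1651] [0.5782 0.3385 0.1997]
0.21 0.24 323 [0.565  0.3273 0.0205] [0.5423 0.2967 0.2101] [0.5856 0.347  0.2399]
[0.01719669 0.01608962 0.75449024]
```

View pics/s4.png

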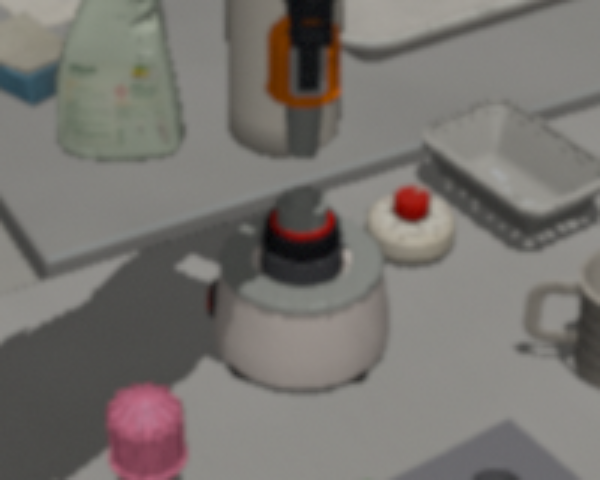

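The shank hangs over the sleeve, with its tip at (303,157) and the mouth at (303,195) in the crop. I'll lower it.

{"fn": "arm_command", "kwargs": {"targets": [[[0.3,0.01,0.02,0.2,0],[0.3,0.01,0.02,0.4,0],[0.3,0.01,0.02,0.6,0],[0.3,0.01,0.02,0.75,0],[0.3,0.01,0.02,0.85,0],[0.3,0.01,0.02,0.95,0],[0.3,0.01,0.02,1.0,0],[0.3,0.01,0.02,1.0,0]]]}}

```text
clock: 7.15
position: [0.5681, 0.3358, 0.1875]
tool_rot: [0.219, 0.976, -0.0, -0.0]
ft_force: [-0.6, 0.2, -2.3]
grip_width: 0.544
grasp_force: 51.9
```

{"fn": "arm_command", "kwargs": {"targets": [[[0.3,0,0,0.05,0],[0.3,0,0,0.1,0],[0.3,0,0,0.15,0],[0.3,0,0,0.2,0],[0.3,0,0,0.25,0],[0.3,0,0,0.3,0],[0.3,0,0,0.3,0]]]}}

```text
clock: 7.85
position: [0.568, 0.3355, 0.1723]
tool_rot: [0.219, 0.976, -0.0, -0.0]
ft_force: [1.2, -1.6, -2.5]
grip_width: 0.54
grasp_force: 51.8
```

{"fn": "arm_command", "kwargs": {"targets": [[[0.3,0,0,0.03,0],[0.3,0,0,0.06,0],[0.3,0,0,0.09,0],[0.3,0,0,0.12,0],[0.3,0,0,0.15,0],[0.3,0,0,0.18,0],[0.3,0,0,0.2,0],[0.3,0,0,0.2,0]]]}}

```text
clock: 8.65
position: [0.5681, 0.3354, 0.1626]
tool_rot: [0.219, 0.976, -0.0, -0.0]
ft_force: [1.2, -5.9, -0.8]
grip_width: 0.544
grasp_force: 51.9
```

{"fn": "arm_command", "kwargs": {"targets": [[[0.3,0,0,0.01,0],[0.3,0,0,0.02,0],[0.3,0,0,0.03,0],[0.3,0,0,0.04,0],[0.3,0,0,0.04,0]]]}}

```text
clock: 9.15
position: [0.5682, 0.3353, 0.1607]
tool_rot: [0.219, 0.976, -0.001, 0.0]
ft_force: [1.1, -7.4, -0.6]
grip_width: 0.543
grasp_force: 52.0
```

{"fn": "arm_command", "kwargs": {"targets": [[[0.3,0,0,0.01,0],[0.3,0,0,0.02,0],[0.3,0,0,0.03,0],[0.3,0,0,0.04,0],[0.3,0,0,0.04,0]]]}}

```text
clock: 9.65
position: [0.5682, 0.3351, 0.1587]
tool_rot: [0.219, 0.976, -0.001, 0.0]
ft_force: [1.2, -6.8, -0.1]
grip_width: 0.544
grasp_force: 52.0
```

{"fn": "arm_command", "kwargs": {"targets": [[[0.3,-0.007,-0.014,0,0],[0.3,-0.007,-0.014,0.01,0],[0.3,-0.007,-0.014,0.02,0],[0.3,-0.007,-0.014,0.03,0],[0.3,-0.007,-0.014,0.03,0]]]}}

```text
clock: 10.15
position: [0.5682, 0.3348, 0.1573]
tool_rot: [0.219, 0.976, -0.0, 0.0]
ft_force: [0.4, -4.8, 1.2]
grip_width: 0.542
grasp_force: 52.1
```

{"fn": "arm_command", "kwargs": {"targets": [[[0.3,0,0,0.01,0],[0.3,0,0,0.02,0],[0.3,0,0,0.03,0],[0.3,0,0,0.03,0]]]}}

```text
clock: 10.55
position: [0.5684, 0.3348, 0.1564]
tool_rot: [0.219, 0.976, -0.0, 0.0]
ft_force: [-0.4, -7.3, 5.7]
grip_width: 0.549
grasp_force: 52.5
```

{"fn": "arm_command", "kwargs": {"targets": [[[0.3,-0.01,-0.02,0,0],[0.3,-0.01,-0.02,0,0],[0.3,-0.01,-0.02,0.01,0],[0.3,-0.01,-0.02,0.02,0],[0.3,-0.01,-0.02,0.03,0],[0.3,-0.01,-0.02,0.03,0]]]}}

```text
clock: 11.15
position: [0.5685, 0.3344, 0.1548]
tool_rot: [0.219, 0.976, 0.001, 0.0]
ft_force: [0.6, -1.3, 5.3]
grip_width: 0.543
grasp_force: 52.4
```

```bash
python3 - <<'E'
from h import *
s=arm.state();print(s["clock"],s["position"],s["ft_force"],s["wrist_torque"])
im,d=arm.read_camera("scene");c=cam("scene");save("s5.png",cv2.resize(im[130:290,230:430],None,fx=3,fy=3))
p,px=cloud(c,d,np.ones(d.shape,bool))
k=im[px[:,1],px[:,0]].astype(int);near=np.hypot(p[:,0]-.568,p[:,1]-.3345)<.03
red=near&(k[:,0]>2*k[:,1])&(k[:,0]>2*k[:,2])&(p[:,2]>.09)&(p[:,2]<.12)
print("red z",red.sum(),np.percentile(p[red,2],[5,50,95]))
E
```

```text
11.15 [0.56845487 0.33437937 0.15482167] [ 0.59956046 -1.33056268  5.34441593] [-0.34702215 -0.16252954  0.00755136]
red z 92 [0.10349077 0.10563557 0.10838081]
```

View pics/s5.png

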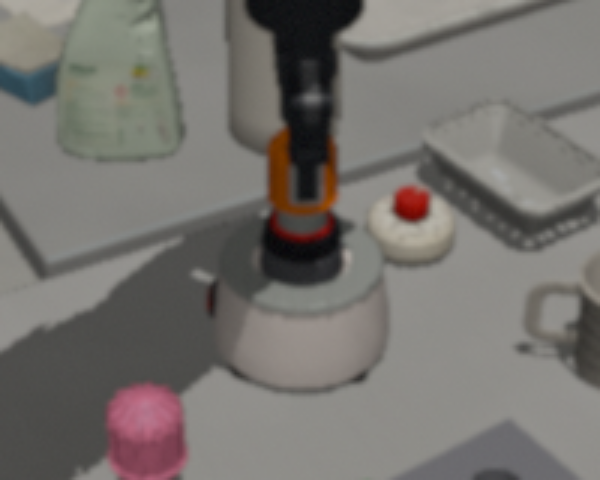

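The shank is in the sleeve at (303,215) in the crop, and the red ring is still proud. The push is about 7.6 N, so the sleeve is sliding. I'll press on in small steps.

{"fn": "arm_command", "kwargs": {"targets": [[[0.3,0,0,0.01,0],[0.3,0,0,0.02,0],[0.3,0,0,0.03,0],[0.3,0,0,0.04,0],[0.3,0,0,0.04,0]]]}}

```text
clock: 11.7
position: [0.5685, 0.3344, 0.1528]
tool_rot: [0.219, 0.976, 0.001, 0.0]
ft_force: [0.6, -1.8, 5.0]
grip_width: 0.547
grasp_force: 52.4
```

{"fn": "arm_command", "kwargs": {"targets": [[[0.3,0,0,0.01,0],[0.3,0,0,0.02,0],[0.3,0,0,0.02,0]]]}}

```text
clock: 12.0
position: [0.5685, 0.3344, 0.1518]
tool_rot: [0.219, 0.976, 0.001, 0.0]
ft_force: [1.2, -1.6, 5.1]
grip_width: 0.55
grasp_force: 52.4
```

{"fn": "arm_command", "kwargs": {"targets": [[[0.3,0,0,0.01,0],[0.3,0,0,0.02,0],[0.3,0,0,0.02,0]]]}}

```text
clock: 12.3
position: [0.5685, 0.3344, 0.1508]
tool_rot: [0.219, 0.976, 0.001, 0.0]
ft_force: [1.5, -1.6, 5.5]
grip_width: 0.541
grasp_force: 52.4
```

{"fn": "arm_command", "kwargs": {"targets": [[[0.3,0,0,0.01,0],[0.3,0,0,0.02,0],[0.3,0,0,0.02,0]]]}}

```text
clock: 12.6
position: [0.5685, 0.3344, 0.1498]
tool_rot: [0.219, 0.976, 0.001, 0.0]
ft_force: [0.8, -1.6, 5.7]
grip_width: 0.545
grasp_force: 52.4
```

{"fn": "arm_command", "kwargs": {"targets": [[[0.3,0,0,0.01,0],[0.3,0,0,0.02,0],[0.3,0,0,0.02,0]]]}}

```text
clock: 12.9
position: [0.5685, 0.3344, 0.1488]
tool_rot: [0.219, 0.976, 0.001, 0.0]
ft_force: [0.5, -2.1, 4.3]
grip_width: 0.542
grasp_force: 52.4
```

{"fn": "arm_command", "kwargs": {"targets": [[[0.3,0,0,0.01,0],[0.3,0,0,0.02,0],[0.3,0,0,0.02,0]]]}}

```text
clock: 13.2
position: [0.5685, 0.3344, 0.1478]
tool_rot: [0.219, 0.976, 0.001, 0.0]
ft_force: [1.5, -1.8, 4.3]
grip_width: 0.544
grasp_force: 52.4
```

{"fn": "arm_command", "kwargs": {"targets": [[[0.3,0,0,0.01,0],[0.3,0,0,0.02,0],[0.3,0,0,0.02,0]]]}}

```text
clock: 13.5
position: [0.5685, 0.3344, 0.1468]
tool_rot: [0.219, 0.976, 0.001, 0.0]
ft_force: [2.3, -1.8, 4.5]
grip_width: 0.546
grasp_force: 52.4
```

{"fn": "arm_command", "kwargs": {"targets": [[[0.3,0,0,0.01,0],[0.3,0,0,0.02,0],[0.3,0,0,0.02,0]]]}}

```text
clock: 13.8
position: [0.5685, 0.3344, 0.1458]
tool_rot: [0.219, 0.976, 0.001, 0.0]
ft_force: [1.6, -1.3, 4.6]
grip_width: 0.55
grasp_force: 52.4
```

{"fn": "arm_command", "kwargs": {"targets": [[[0.3,0,0,0.01,0],[0.3,0,0,0.01,0]]]}}

```text
clock: 14.0
position: [0.5685, 0.3344, 0.1454]
tool_rot: [0.219, 0.976, 0.001, 0.0]
ft_force: [0.5, -1.9, 4.3]
grip_width: 0.545
grasp_force: 52.4
```

{"fn": "arm_command", "kwargs": {"targets": [[[0.3,0,0,0.01,0],[0.3,0,0,0.01,0]]]}}

```text
clock: 14.2
position: [0.5684, 0.3344, 0.1448]
tool_rot: [0.219, 0.976, 0.001, 0.0]
ft_force: [0.1, -2.1, 4.7]
grip_width: 0.545
grasp_force: 52.4
```

{"fn": "arm_command", "kwargs": {"targets": [[[0.3,0,0,0.01,0],[0.3,0,0,0.01,0]]]}}

```text
clock: 14.4
position: [0.5685, 0.3344, 0.1443]
tool_rot: [0.219, 0.976, 0.001, 0.0]
ft_force: [0.0, -1.2, 5.4]
grip_width: 0.546
grasp_force: 52.4
```

{"fn": "arm_command", "kwargs": {"targets": [[[0.3,0,0,0.01,0],[0.3,0,0,0.01,0]]]}}

```text
clock: 14.6
position: [0.5685, 0.3344, 0.1438]
tool_rot: [0.219, 0.976, 0.001, 0.0]
ft_force: [0.5, -0.4, 6.0]
grip_width: 0.542
grasp_force: 52.4
```

{"fn": "arm_command", "kwargs": {"targets": [[[0.3,0,0,0.01,0],[0.3,0,0,0.01,0]]]}}

```text
clock: 14.8
position: [0.5685, 0.3344, 0.1433]
tool_rot: [0.219, 0.976, 0.001, 0.0]
ft_force: [1.5, -0.8, 5.0]
grip_width: 0.544
grasp_force: 52.4
```

{"fn": "arm_command", "kwargs": {"targets": [[[0.3,0,0,0.01,0],[0.3,0,0,0.01,0]]]}}

```text
clock: 15.0
position: [0.5685, 0.3344, 0.143]
tool_rot: [0.219, 0.976, 0.001, 0.001]
ft_force: [0.9, -1.2, 7.0]
grip_width: 0.543
grasp_force: 52.5
```

Force is beginning to rise.

{"fn": "arm_command", "kwargs": {"targets": [[[0.3,0,0,0.01,0],[0.3,0,0,0.01,0]]]}}

```text
clock: 15.2
position: [0.5686, 0.3344, 0.1428]
tool_rot: [0.219, 0.976, 0.001, 0.001]
ft_force: [-0.3, -3.0, 8.5]
grip_width: 0.546
grasp_force: 52.9
```

{"fn": "arm_command", "kwargs": {"targets": [[[0.3,0,0,0.01,0],[0.3,0,0,0.01,0]]]}}

```text
clock: 15.4
position: [0.5686, 0.3344, 0.1425]
tool_rot: [0.219, 0.976, 0.001, 0.001]
ft_force: [-1.1, -3.4, 10.3]
grip_width: 0.546
grasp_force: 53.1
```

{"fn": "arm_command", "kwargs": {"targets": [[[0.3,0,0,0.01,0],[0.3,0,0,0.01,0]]]}}

```text
clock: 15.6
position: [0.5686, 0.3344, 0.1422]
tool_rot: [0.219, 0.976, 0.001, 0.001]
ft_force: [-1.0, -2.4, 11.9]
grip_width: 0.544
grasp_force: 53.2
```

{"fn": "arm_command", "kwargs": {"targets": [[[0.3,0,0,0.01,0],[0.3,0,0,0.01,0]]]}}

```text
clock: 15.8
position: [0.5686, 0.3344, 0.1417]
tool_rot: [0.219, 0.976, 0.001, 0.001]
ft_force: [-1.2, -4.3, 12.0]
grip_width: 0.547
grasp_force: 53.2
```

{"fn": "arm_command", "kwargs": {"targets": [[[0.3,0,0,0.01,0],[0.3,0,0,0.01,0]]]}}

```text
clock: 16.0
position: [0.5686, 0.3344, 0.1412]
tool_rot: [0.219, 0.976, 0.001, 0.001]
ft_force: [-0.5, -3.6, 11.4]
grip_width: 0.547
grasp_force: 53.2
```

{"fn": "arm_command", "kwargs": {"targets": [[[0.3,0,0,0.01,0],[0.3,0,0,0.01,0]]]}}

```text
clock: 16.2
position: [0.5686, 0.3344, 0.1407]
tool_rot: [0.219, 0.976, 0.001, 0.001]
ft_force: [-0.5, -3.0, 11.3]
grip_width: 0.546
grasp_force: 53.2
```

{"fn": "arm_command", "kwargs": {"targets": [[[0.3,0,0,0.01,0],[0.3,0,0,0.01,0]]]}}

```text
clock: 16.4
position: [0.5686, 0.3344, 0.1402]
tool_rot: [0.219, 0.976, 0.001, 0.001]
ft_force: [-1.2, -3.5, 11.5]
grip_width: 0.548
grasp_force: 53.2
```

{"fn": "arm_command", "kwargs": {"targets": [[[0.3,0,0,0.01,0],[0.3,0,0,0.01,0]]]}}

```text
clock: 16.6
position: [0.5686, 0.3344, 0.1397]
tool_rot: [0.219, 0.976, 0.001, 0.001]
ft_force: [-1.2, -2.7, 11.4]
grip_width: 0.543
grasp_force: 53.2
```

{"fn": "arm_command", "kwargs": {"targets": [[[0.3,0,0,0.005,0],[0.3,0,0,0.005,0]]]}}

```text
clock: 16.8
position: [0.5686, 0.3344, 0.1395]
tool_rot: [0.219, 0.976, 0.001, 0.001]
ft_force: [-0.6, -3.4, 12.9]
grip_width: 0.543
grasp_force: 53.3
```

{"fn": "arm_command", "kwargs": {"targets": [[[0.3,0,0,0.005,0],[0.3,0,0,0.005,0]]]}}

```text
clock: 17.0
position: [0.5686, 0.3344, 0.1394]
tool_rot: [0.219, 0.976, 0.001, 0.001]
ft_force: [-1.3, -3.8, 13.7]
grip_width: 0.545
grasp_force: 53.4
```

{"fn": "arm_command", "kwargs": {"targets": [[[0.3,0,0,0.005,0],[0.3,0,0,0.005,0]]]}}

```text
clock: 17.2
position: [0.5687, 0.3344, 0.1393]
tool_rot: [0.219, 0.976, 0.001, 0.001]
ft_force: [-1.8, -3.8, 14.4]
grip_width: 0.548
grasp_force: 53.5
```

{"fn": "arm_command", "kwargs": {"targets": [[[0.3,0,0,0.005,0],[0.3,0,0,0.005,0]]]}}

```text
clock: 17.4
position: [0.5687, 0.3344, 0.1392]
tool_rot: [0.219, 0.976, 0.001, 0.001]
ft_force: [-2.4, -4.2, 15.6]
grip_width: 0.543
grasp_force: 53.6
```

{"fn": "arm_command", "kwargs": {"targets": [[[0.3,0,0,0.005,0],[0.3,0,0,0.005,0]]]}}

```text
clock: 17.6
position: [0.5688, 0.3344, 0.1391]
tool_rot: [0.219, 0.976, 0.001, 0.001]
ft_force: [-3.3, -4.3, 16.7]
grip_width: 0.547
grasp_force: 53.7
```

{"fn": "arm_command", "kwargs": {"targets": [[[0.3,0,0,0.005,0],[0.3,0,0,0.005,0]]]}}

```text
clock: 17.8
position: [0.5688, 0.3344, 0.1391]
tool_rot: [0.219, 0.976, 0.001, 0.001]
ft_force: [-3.3, -4.8, 18.3]
grip_width: 0.549
grasp_force: 53.8
```

```bash
python3 - <<'E'
from h import *
s=arm.state();print(s["clock"],s["position"],s["ft_force"])
im,d=arm.read_camera("scene");c=cam("scene");save("s6.png",cv2.resize(im[180:260,270:390],None,fx=5,fy=5,interpolation=cv2.INTER_CUBIC))
p,px=cloud(c,d,np.ones(d.shape,bool))
k=im[px[:,1],px[:,0]].astype(int);near=np.hypot(p[:,0]-.568,p[:,1]-.3345)<.03
red=near&(k[:,0]>2*k[:,1])&(k[:,0]>2*k[:,2])&(p[:,2]>.09)&(p[:,2]<.12)
print("red z",red.sum(),np.percentile(p[red,2],[5,50,95]))
E
```

```text
17.8 [0.56880876 0.33437615 0.1390507 ] [-3.32163569 -4.78409017 18.2746227 ]
red z 88 [0.10278838 0.10610384 0.11859469]
```

View pics/s6.png

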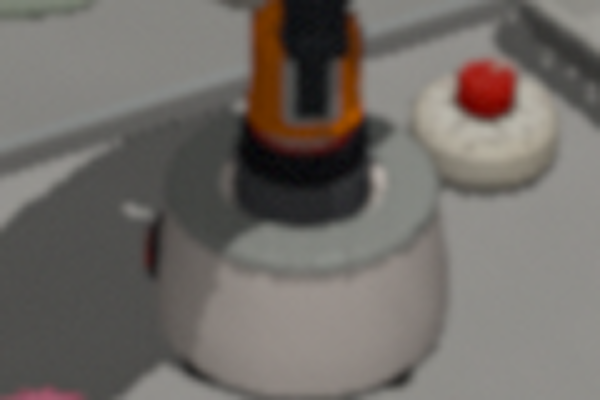

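Only a thin red line is left at (300,150), so the ring is flush. The force also rose steeply at the stop. I'll relieve the push and then release.

{"fn": "arm_command", "kwargs": {"targets": [[[0.3,0,0,-0.02,0],[0.3,0,0,-0.04,0],[0.3,0,0,-0.05,0],[0.3,0,0,-0.05,0]]]}}

```text
clock: 18.25
position: [0.5685, 0.3343, 0.1397]
tool_rot: [0.219, 0.976, 0.001, 0.0]
ft_force: [1.8, 0.3, 5.7]
grip_width: 0.546
grasp_force: 52.6
```

{"fn": "arm_command", "kwargs": {"targets": [[[0.6,0,0,-0.01,0],[0.7,0,0,-0.01,0],[0.8,0,0,-0.01,0],[0.9,0,0,-0.01,0],[1,0,0,-0.01,0],[1,0,0,-0.01,0],[1,0,0,-0.01,0],[1,0,0,-0.01,0]]]}}

```text
clock: 19.05
position: [0.5681, 0.3339, 0.1398]
tool_rot: [0.219, 0.976, -0.0, -0.0]
ft_force: [-0.6, 0.2, 0.2]
grip_width: 1.003
grasp_force: 0.0
```

{"fn": "arm_command", "kwargs": {"targets": [[[1,0,0,-0.2,0],[1,0,0,-0.6,0],[1,0,0,-1.1,0],[1,0,0,-1.6,0],[1,0,0,-2.0,0],[1,0,0,-2.2,0],[1,0,0,-2.2,0]]]}}

```text
clock: 19.75
position: [0.5686, 0.3341, 0.2514]
tool_rot: [0.219, 0.976, 0.001, 0.001]
ft_force: [-0.4, 0.4, -0.6]
grip_width: 0.999
grasp_force: 0.0
```

```bash
python3 - <<'E'
from h import *
from scipy.optimize import least_squares
q,px,im=look("w7",(.568,.3345),.045)
s=arm.state();print(s["clock"],s["position"],s["ft_force"],s["grip_width"])
k=im[px[:,1],px[:,0]].astype(int)
t=q[(k[:,0]>1.5*k[:,1])&(k[:,2]<40)&(q[:,2]>.11)]
print(len(t),"crown",np.percentile(t[:,2],[95,99]),circ(cv2.convexHull(np.float32(t[:,:2])).reshape(-1,2)))
b=t[(t[:,2]>.119)&(t[:,2]<.144)]
r=least_squares(lambda v:np.hypot(b[:,0]-v[0]-v[2]*(b[:,2]-.13),b[:,1]-v[1]-v[3]*(b[:,2]-.13))-.0235,[.568,.3345,0,0],loss="soft_l1",f_scale=.001);print(len(b),r.x.round(4))
cr=t[t[:,2]>np.percentile(t[:,2],99)-.0015];A=np.c_[cr[:,:2],np.ones(len(cr))];print("crown plane",np.linalg.lstsq(A,cr[:,2],rcond=None)[0],cr.mean(0))
rd=q[(k[:,0]>2*k[:,1])&(k[:,0]>2*k[:,2])&(k[:,2]>15)&(q[:,2]<.112)&(q[:,2]>.1)]
if len(rd):print("red",len(rd),np.percentile(rd[:,2],[5,50,95]))
im2,d=arm.read_camera("scene")
a=cv2.resize(im2[180:260,270:370],(500,400),interpolation=cv2.INTER_CUBIC)
save("f.png",np.hstack([a,im[100:500:1,200:480][:380] if 0 else cv2.resize(im[80:380,200:425],(300,400))]))
E
```

```text
19.8 [0.56814384 0.33393934 0.24993993] [-0.60414175 -0.2090717  -0.66568489] 0.9963426045877114
4316 crown [0.27547694 0.32810139] (array([0.567249  , 0.33550194]), np.float64(0.03727385446165059))
422 [0.5693 0.3337 0.0051 0.003 ]
crown plane [-0.84488612  0.39979262  0.65902484] [0.54770608 0.3349676  0.33019315]
```

View pics/f.png

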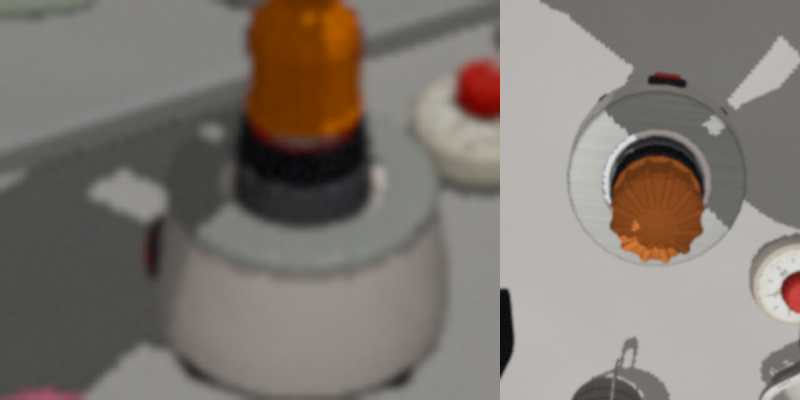

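The released reamer stands upright in the sleeve, tilted about 0.006 rad and within about 1.5 mm of the axis. Only a thin red edge shows at (300,140), and the gripper is clear.

```bash
python3 -c "
from rig import arm
print(arm.close_job())"
```

```text
the job is handed in; nothing more can be done
None
```

The job is handed in (no verdict was returned): the orange reamer stands upright in the taper sleeve, and the lock ring was driven to its stop with at most about 21 N and looks flush in the pictures. The gripper is open and clear, and I never touched the green reamer, mill or cup.

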